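Fetch the straight coupler from the fittings organiser

TASK

Three closed boxes with clear sliding lids stand in a row, each with one brass pipe fitting inside. Open only the box with the straight coupler (not the elbow or the tee) by sliding its lid all the way to the back, then take the coupler out and put it in the empty metal tray. Keep the other two lids shut.

Things in the scene. Friction and masses are not known exactly. Their poses are not given: they have to be found in the camera images.
- coupler_center (a point): centre (half-way up) of the straight brass coupler in one of three boxes: 27 mm across, 64 mm long (its y axis, roughly front to back of the box), 24 mm high, 0.07 kg. z up. Boxes are fixed, 96 mm front to back, 106 mm wide (opening 94 mm between the lid rails), walls 3 mm, inner floor 9 mm and rail tops 49 mm above the worktop, 108 mm apart.
- coupler_grip (a point): centre of the upright grey fin by which the coupler's lid is slid: 20 mm wide (y), 10 mm front to back (x), standing 24 mm up from the lid near its front edge, base 46 mm and top 70 mm above the worktop. x points to the back of the box, away from the robot: the way the lid slides open; y left along the row, z up.
- coupler_lid (a joint): flat clear sliding lid of the box with the straight coupler: 0 m shut, grows as it slides to the back of the box, 0.08 m (end stop) fully open. All three lids are alike and stay where they are left; about 2 N on the grip slides one.
- elbow_lid (a joint): flat clear sliding lid of the box with the elbow (bent fitting, 44 x 44 mm): 0 m shut, grows as it slides to the back of the box, 0.08 m (end stop) fully open. All three lids are alike and stay where they are left; about 2 N on the grip slides one.
- tee_lid (a joint): flat clear sliding lid of the box with the tee (T-shaped fitting, 44 x 64 mm): 0 m shut, grows as it slides to the back of the box, 0.08 m (end stop) fully open. All three lids are alike and stay where they are left; about 2 N on the grip slides one.
- tray_in (a point): centre of the inner floor of an open steel tray, fixed on the worktop right of the boxes: outside 110 mm (its x) by 90 mm (its y) by 22 mm high, walls and floor 4 mm, floor flat, z up.

How it is judged:
On the way:
1. the lid over the coupler is slid back (at least 65 of its 80 mm) with the coupler still in its box (value of joint coupler_lid above 0.065 m and distance of coupler_center from where it was at the start of the episode below 0.04 m), for 0.2 s.
At the end, for the whole second after the job is handed in: The coupler lies at rest inside the tray (its centre within 45 mm of the tray's centre along the tray's length and 35 mm along its width, and less than 40 mm above its floor); the lids over the elbow and the tee are shut (less than 12 mm open) (x of coupler_center in the frame of tray_in between -0.045 and 0.045 m and y of coupler_center in the frame of tray_in between -0.035 and 0.035 m and z of coupler_center in the frame of tray_in between 0 and 0.04 m and linear speed of coupler below 0.02 m/s and value of joint each of elbow_lid, tee_lid below 0.012 m); the robot touches nothing.
It fails at once if the lid over the elbow or the tee is opened (by 20 mm or more) (value of joint any of elbow_lid, tee_lid above 0.02 m).
It also fails if it takes over 48 s, if anything falls off the work surface, if the arm or the gripper's body presses on something with over 40 N, if the wrist force passes 120 N, or if a joint passes its speed limit or range.

ROBOT

A 6-joint arm with a two-finger parallel gripper is mounted at the origin on a cart in front of the work surface, level with it; the furniture and walls round the work are solid. World frame = base frame: x ahead of the robot, y to its left, z up, the work surface at z = 0. Lengths are in m, angles in rad, forces in N, time in s.
With the tool pointing down it reaches from about 0.3 to 0.775 m from the base axis. Payload 14.6 kg.
Tool frame: the origin (TCP) lies midway between the tips of the shut fingers; the grasp point (between the pads) lies 19 mm behind it (ctrl.grip_point_offset is the distance from the TCP to the grasp point, in m); z points along the fingers, y is the line along which they close (so a half turn about z gives the same grasp; the last joint's range is limited). The gripper opens to 94 mm and grips with 3 to 60 N. Pads are 16 mm wide; open, the fingers measure 119 mm over their backs; the gripper's body (75 mm by 177 mm) begins 78 mm behind the grasp point.
Start: joints at [-1.351, 0.3, 1.521, -0, 1.321, -0.067], TCP at [0.156, -0.528, 0.205] pointing down, gripper open.
Joint ranges: [-3.03, 3.03], [-0.79, 2.21], [0.23, 2.52], [-1.04, 4.18], [0, 3.07], [-2.55, 2.55]. Speed limits (rad/s): [2.22, 2.22, 2.57, 3.14, 3.14, 3.14].

INTERFACE

Orientations are given as a unit quaternion [x, y, z, w].
In Python, from plant import ctrl gives the robot as it stands.
- The arm moves only by the shell command python3 -m crank 'ROWS' [FORCE]. ROWS is JSON, a list of rows, each an object with "dp": the shift along the tool's x, y, z in units of 50 mm (1.0 is 50 mm), a list of three; "rot": the turn, a rotation vector about the tool's x, y, z in units of 6 degrees (1.0 is 6 degrees), a list of three; "fingers": the opening, from -1 (shut) to 1 (fully open). A call has exactly 10 rows; each row is the pose to reach, as a shift and turn from the pose commanded when the call began, along the tool's axes at that moment; what a row does not reach only later rows make up. A row lasts 1/8 s, in which the tool goes at most 62.5 mm and 10.7 degrees, less where a joint would pass 70% of its speed; a pose out of reach is approached as far as the arm can. A call with a gripper value outside its range is refused whole. The fingers move at their own pace and stop on an object; FORCE is the grip in N (left out, the last holds). Time passes only in rows, so rows that repeat a pose let the fingers close, or fill a call up. It gives the time, the measured TCP pose, the force, the opening and the grip force at its end, in the units of the state.
- ctrl.get_state(): the state, without advancing time (a new reading comes with each control period).
- ctrl.capture(name): name is "side" or "top"; returns a dict with "img" (480x640x3 uint8, red, green, blue), "fovy" (degrees; the focal length in pixels is half the picture's height over the tangent of half this angle, whatever the lens; pixels are square), "cx", "cy" (the principal point, pixels), "rvec" (rotation vector, rad) and "tvec" (3), from world to camera coordinates, as OpenCV has them. Camera axes: x right, y down, z forward; pixel columns grow to the right and rows downward; lengths in m; the calibration is good to about 2 mm. A picture is of the moment at which its call begins. There is no depth.
- ctrl.hand_in(): hands the job in; it is judged then, once.
The state is a dict: "t": time; "joints": joint angles; "qvel": joint speeds; "joint_efforts": joint torques, N m; "tcp_pos": TCP position; "tcp_rot": TCP orientation; "wrist_force": force on the tool from outside, world axes, zero at the start; "ft_torque": the same for the moment, N m; "grip_width": opening from 0.0 (shut) to 1.0 (fully open); "grip_force": force on a finger pad.
Only numpy, scipy, OpenCV 4.12 (cv2) and the standard library are available. Lean on these libraries where they do the work, as an engineer would, in place of code of your own. Each camera call takes 0.05 s, during which the arm holds its last target. There are 200 camera calls.

## Working session

There is one attempt and no reset: what is moved stays moved. The work goes in short steps, Python scripts to look and compute and a shell command to move; the robot and the scene stay as the last step left them, time stands still between calls to the robot, and variables do not carry over. Pictures are saved under pics/ and viewed, at most 10 in all, crops included, and the job is handed in when it is done.

```bash
ls; mkdir -p pics
cat > h.py <<'E'
import numpy as np, cv2, json
from plant import ctrl
def snap(n,name):
    c=ctrl.capture(n); cv2.imwrite(f'pics/{name}.png',c['img'][:,:,::-1])
    np.save(f'pics/{name}.npy',{k:c[k] for k in c if k!='img'},allow_pickle=True); return c
def cal(name): return np.load(f'pics/{name}.npy',allow_pickle=True).item()
def KRt(c):
    f=240/np.tan(np.radians(c['fovy'])/2)
    K=np.array([[f,0,c['cx']],[0,f,c['cy']],[0,0,1]]); return K,cv2.Rodrigues(np.array(c['rvec'],float))[0],np.array(c['tvec'],float).ravel()
def onz(c,uv,z):
    K,R,t=KRt(c); o=-R.T@t; d=R.T@np.linalg.solve(K,[uv[0],uv[1],1]); return o+d*(z-o[2])/d[2]
def proj(c,p):
    K,R,t=KRt(c); q=K@(R@np.array(p)+t); return q[:2]/q[2]
E
python3 - <<'E'
from h import *
for n in('top','side'):
    c=snap(n,n+'0'); print({k:c[k] for k in c if k!='img'})
print(ctrl.get_state())
E
```

```text
pics
{'fovy': 44.672091174992076, 'cx': 318.42785071734767, 'cy': 238.9543412863706, 'rvec': array([ 2.21791638, -2.00255862,  0.20870725]), 'tvec': array([-0.06074169,  0.47921546,  1.07322555])}
{'fovy': 56.26129099404558, 'cx': 310.23242522808516, 'cy': 242.35616643338247, 'rvec': array([ 0.39515336, -2.60182482,  1.40337931]), 'tvec': array([0.46267417, 0.16871579, 0.8618252 ])}
{'t': 0.1, 'joints': array([-1.35060046e+00,  3.00426446e-01,  1.52149381e+00, -1.95125375e-07,
        1.32072111e+00, -6.66529806e-02]), 'qvel': array([ 0.00102327, -0.00034996,  0.00024367,  0.00145491,  0.00188024,
        0.00213633]), 'joint_efforts': array([ 3.03173416e-03, -5.32634676e+01, -3.53281689e+01,  7.09908432e-02,
        2.34965107e-02, -5.75874128e-05]), 'tcp_pos': array([ 0.1555307 , -0.52730983,  0.20494775]), 'tcp_rot': array([ 9.89732197e-01,  1.42933212e-01, -4.03101274e-05, -5.22802402e-04]), 'wrist_force': array([-0.12907144,  0.28797082, -0.84366069]), 'ft_torque': array([0.02229269, 0.02963606, 0.00435318]), 'grip_force': 0.0, 'grip_width': 0.9969510700616663}
```

View pics/top0.png

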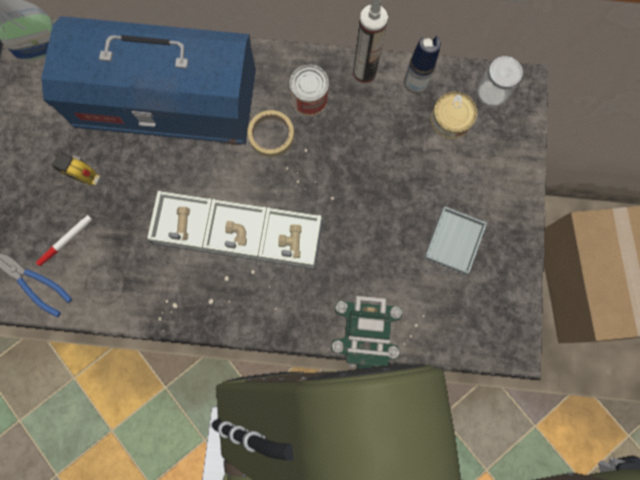

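View pics/side0.png

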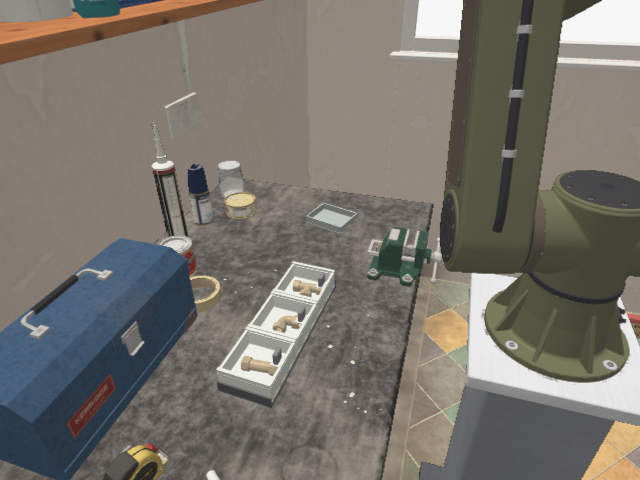

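The coupler is in the left box (top view about (180,222)), the elbow is in the middle box and the tee in the right one. The tray is at about (456,240). I'll enlarge crops next.

Run:
```python
from h import *
a=cv2.imread('pics/top0.png')[180:280,140:330]; b=cv2.imread('pics/side0.png')[250:405,210:345]; t=cv2.imread('pics/top0.png')[200:280,415:495]
cv2.imwrite('pics/c1.png',cv2.resize(a,None,fx=4,fy=4,interpolation=2))
B=cv2.resize(b,None,fx=3.8,fy=3.8,interpolation=2)
cv2.imwrite('pics/c2.png',B)
c=cal('top0')
tr=[onz(c,p,.022) for p in [(444,208),(486,219),(470,272),(428,259)]]; print(np.round(tr,4),np.mean(tr,0))
bx=[onz(c,p,.049) for p in [(158,193),(321,213),(315,264),(149,240)]]; print(np.round(bx,4))
```

```text
[[ 0.5765 -0.2536  0.022 ]
 [ 0.5626 -0.3379  0.022 ]
 [ 0.4532 -0.3115  0.022 ]
 [ 0.4705 -0.2284  0.022 ]] [ 0.51570263 -0.28286355  0.022     ]
[[ 0.5418  0.3086  0.049 ]
 [ 0.5344 -0.0114  0.049 ]
 [ 0.4338 -0.0101  0.049 ]
 [ 0.4476  0.3111  0.049 ]]
```

View pics/c1.png

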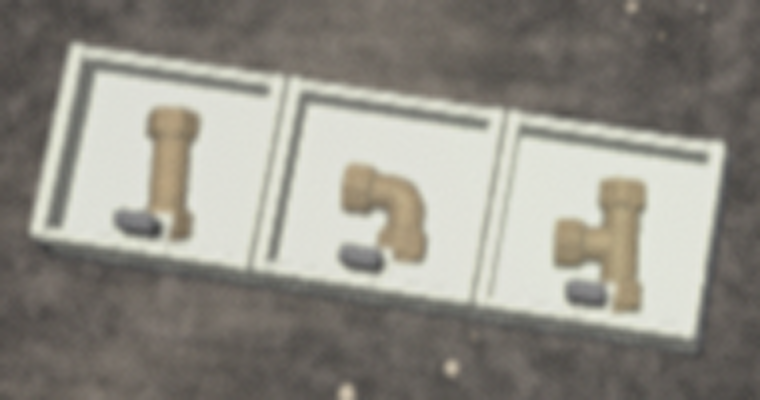

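View pics/c2.png

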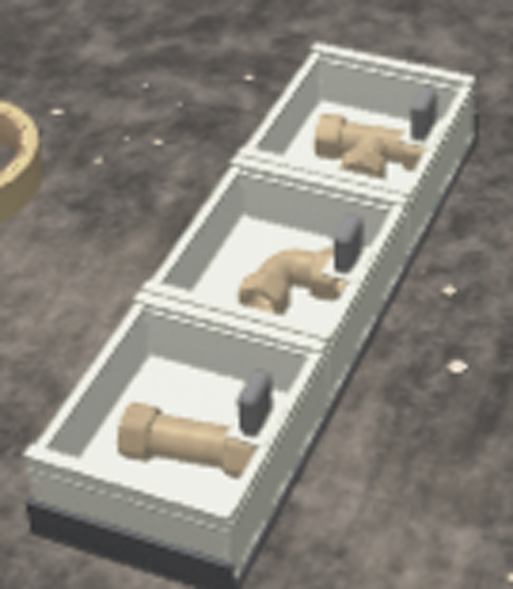

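The crops show the fin of the coupler box at c1 (138,222) and c2 (255,403). The coupler spans c1 (174,108) to (180,238), with its front end partly behind the fin.

Run:
```python
from h import *
T=cal('top0');S=cal('side0')
ct=lambda u,v:(140+u/4,180+v/4); cs=lambda u,v:(210+u/3.8,250+v/3.8)
def tri(a,b):
    P=[]
    for c in(T,S):
        K,R,t=KRt(c); P.append(K@np.c_[R,t])
    X=cv2.triangulatePoints(P[0],P[1],np.array(a,float),np.array(b,float)).ravel(); return X[:3]/X[3]
print('fin tri',tri(ct(138,222),cs(255,403)), onz(T,ct(138,222),.062),onz(S,cs(255,403),.058))
for n,p in dict(far=(174,108),near=(180,238),mid=(175,174)).items(): print(n,onz(T,ct(*p),.024))
for p in((115,437),(245,460),(182,440)): print('S',onz(S,cs(*p),.022))
for n,p in dict(TL=(72,44),TR=(725,145),BR=(697,338),BL=(32,236)).items(): print(n,onz(T,ct(*p),.049))
for n,p in dict(far=(320,48),fr=(472,80),nearR=(235,520),nearL=(30,455)).items(): print('S',n,onz(S,cs(*p),.049))
s=[onz(S,p,.022) for p in [(306,215),(330,205),(357,214),(332,229)]];print(np.round(s,3),np.mean(s,0))
```

```text
fin tri [0.45958294 0.26195191 0.05597535] [0.45890386 0.26044655 0.062     ] [0.45803463 0.26367147 0.058     ]
far [0.52492186 0.26151309 0.024     ]
near [0.4600851 0.248903  0.024    ]
mid [0.49171646 0.25607726 0.024     ]
S [0.52530509 0.27077757 0.022     ]
S [0.4640639 0.2658756 0.022    ]
S [0.49553385 0.26350715 0.022     ]
TL [0.54578743 0.30920078 0.049     ]
TR [ 0.52802916 -0.01254423  0.049     ]
BR [ 0.43266622 -0.00876782  0.049     ]
BL [0.4493217  0.31334476 0.049     ]
S far [ 0.52309705 -0.0047231   0.049     ]
S fr [ 4.31888284e-01 -1.60222213e-04  4.90000000e-02]
S nearR [0.44640379 0.31753676 0.049     ]
S nearL [0.5430767  0.31158088 0.049     ]
[[ 0.579 -0.255  0.022]
 [ 0.532 -0.327  0.022]
 [ 0.449 -0.299  0.022]
 [ 0.493 -0.205  0.022]] [ 0.51320362 -0.27145838  0.022     ]
```

```bash
cat >> h.py <<'E'
from scipy.spatial.transform import Rotation as Ro
def go(*tg):
    """tg: (x,y,z,yaw of tool x in rad) -> dp, rot z units from present measured pose"""
    s=ctrl.get_state(); R=Ro.from_quat(s['tcp_rot']); p=s['tcp_pos']
    for x,y,z,w in tg:
        G=Ro.from_matrix([[np.cos(w),np.sin(w),0],[np.sin(w),-np.cos(w),0],[0,0,-1]])
        print('dp',np.round(R.inv().apply(np.array([x,y,z])-p)/.05,2),'rot',np.round(np.degrees((R.inv()*G).as_rotvec())/6,2))
    print('t',round(s['t'],2),'pos',np.round(p,4),'F',np.round(s['wrist_force'],1),'w',round(s['grip_width'],3),'gf',s['grip_force'],'q',np.round(s['joints'],2))
E
python3 -c "
from h import *
go((.45,-.2,.205,-.05),(.46,.0,.205,-.05),(.459,.261,.15,-.05))"
```

```text
dp [ 7.5  -4.61  0.  ] rot [-0.01  0.    3.22]
dp [ 8.82 -8.39  0.01] rot [-0.01  0.    3.22]
dp [ 10.28 -13.4    1.11] rot [-0.01  0.    3.22]
t 0.1 pos [ 0.1555 -0.5273  0.2049] F [-0.1  0.3 -0.8] w 0.997 gf 0.0 q [-1.35  0.3   1.52 -0.    1.32 -0.07]
```

```bash
python3 -m crank '[{"dp":[1,-0.6,0],"rot":[0,0,0.4],"fingers":0.06},{"dp":[2,-1.2,0],"rot":[0,0,0.8],"fingers":0.06},{"dp":[3,-1.8,0],"rot":[0,0,1.2],"fingers":0.06},{"dp":[4,-2.4,0],"rot":[0,0,1.6],"fingers":0.06},{"dp":[5,-3,0],"rot":[0,0,2],"fingers":0.06},{"dp":[6,-3.8,0],"rot":[0,0,2.4],"fingers":0.06},{"dp":[7,-4.5,0],"rot":[0,0,2.8],"fingers":0.06},{"dp":[7.7,-5.4,0],"rot":[0,0,3.22],"fingers":0.06},{"dp":[8.2,-6.5,0],"rot":[0,0,3.22],"fingers":0.06},{"dp":[8.6,-7.5,0],"rot":[0,0,3.22],"fingers":0.06}]' 10; python3 -c "
from h import *
go((.459,.261,.12,-.05),(.459,.261,.051,-.05))"
```

```text
t: 1.35
tcp_pos: [0.4618, -0.0441, 0.2052]
tcp_rot: [1.0, -0.025, -0.0, -0.0]
wrist_force: [0.1, -0.9, -0.7]
grip_width: 0.527
grip_force: 0.0
dp [-0.36 -6.09  1.7 ] rot [-0.  0. -0.]
dp [-0.36 -6.09  3.08] rot [-0.  0. -0.]
t 1.35 pos [ 0.4618 -0.0441  0.2052] F [ 0.1 -0.9 -0.7] w 0.527 gf 0.0 q [-0.17  0.11  1.75  0.    1.28  1.45]
```

```bash
python3 -m crank '[{"dp":[0,-1,0],"rot":[0,0,0],"fingers":0.06},{"dp":[0,-2,0.2],"rot":[0,0,0],"fingers":0.06},{"dp":[-0.1,-3,0.5],"rot":[0,0,0],"fingers":0.06},{"dp":[-0.2,-4,0.9],"rot":[0,0,0],"fingers":0.06},{"dp":[-0.3,-5,1.3],"rot":[0,0,0],"fingers":0.06},{"dp":[-0.36,-6.09,1.7],"rot":[0,0,0],"fingers":0.06},{"dp":[-0.36,-6.09,2.2],"rot":[0,0,0],"fingers":0.06},{"dp":[-0.36,-6.09,2.5],"rot":[0,0,0],"fingers":0.06},{"dp":[-0.36,-6.09,2.5],"rot":[0,0,0],"fingers":0.06},{"dp":[-0.36,-6.09,2.5],"rot":[0,0,0],"fingers":0.06}]' ; python3 -c "
from h import *
go((.459,.261,.051,-.05))
c=snap('side','side1'); cv2.imwrite('pics/c3.png',cv2.resize(c['img'][200:420,170:390,::-1],None,fx=2.7,fy=2.7,interpolation=2))"
```

```text
t: 2.6
tcp_pos: [0.4599, 0.2585, 0.0814]
tcp_rot: [1.0, -0.026, 0.001, -0.0]
wrist_force: [0.3, -1.5, -0.2]
grip_width: 0.534
grip_force: 0.0
dp [-0.02 -0.05  0.61] rot [-0.01 -0.01 -0.01]
t 2.6 pos [0.4599 0.2585 0.0814] F [ 0.3 -1.5 -0.2] w 0.534 gf 0.0 q [ 0.44  0.39  1.71 -0.    1.04  2.06]
```

View pics/c3.png

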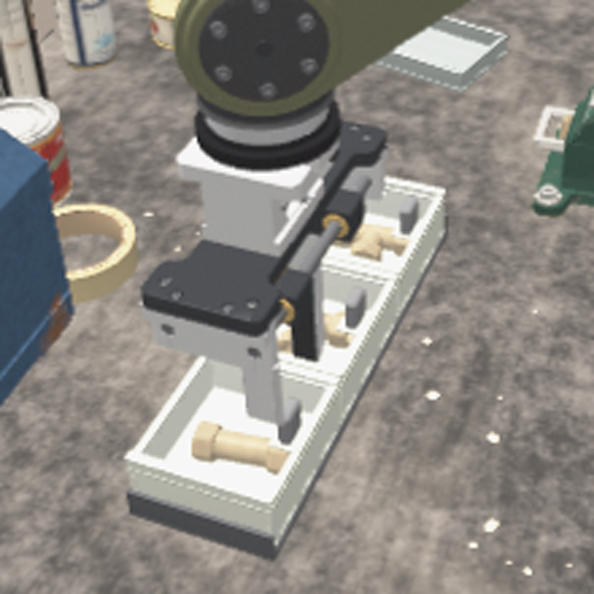

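The fingers straddle the fin of the coupler box, with the left finger tip at (265,415) and the fin at (290,420). I'll descend and close gently.

```bash
python3 -m crank '[{"dp":[0,-0.03,0.2],"rot":[0,0,0],"fingers":0.06},{"dp":[0,-0.03,0.4],"rot":[0,0,0],"fingers":0.06},{"dp":[0,-0.03,0.6],"rot":[0,0,0],"fingers":0.06},{"dp":[0,-0.03,0.6],"rot":[0,0,0],"fingers":0.06},{"dp":[0,-0.03,0.6],"rot":[0,0,0],"fingers":-0.3},{"dp":[0,-0.03,0.6],"rot":[0,0,0],"fingers":-0.5},{"dp":[0,-0.03,0.6],"rot":[0,0,0],"fingers":-0.7},{"dp":[0,-0.03,0.6],"rot":[0,0,0],"fingers":-0.7},{"dp":[0,-0.03,0.6],"rot":[0,0,0],"fingers":-0.7},{"dp":[0,-0.03,0.6],"rot":[0,0,0],"fingers":-0.7}]' 10; python3 -c "
from h import *
p=ctrl.get_state()['tcp_pos']
go((p[0]+.082*.9987,p[1]-.082*.05,p[2],-.05))"
```

```text
t: 3.9
tcp_pos: [0.4597, 0.2626, 0.0508]
tcp_rot: [1.0, -0.025, 0.001, -0.002]
wrist_force: [1.5, 18.5, -6.0]
grip_width: 0.213
grip_force: 10.0
dp [ 1.64 -0.    0.  ] rot [-0.04 -0.02 -0.  ]
t 3.9 pos [0.4597 0.2626 0.0508] F [ 1.5 18.5 -6. ] w 0.213 gf 9.99896907247603 q [0.45 0.44 1.73 0.   0.97 2.07]
```

```bash
python3 -m crank '[{"dp":[0,-0.04,0],"rot":[0,0,0],"fingers":-0.7},{"dp":[0.2,-0.04,0],"rot":[0,0,0],"fingers":-0.7},{"dp":[0.4,-0.04,0],"rot":[0,0,0],"fingers":-0.7},{"dp":[0.6,-0.04,0],"rot":[0,0,0],"fingers":-0.7},{"dp":[0.8,-0.04,0],"rot":[0,0,0],"fingers":-0.7},{"dp":[1,-0.04,0],"rot":[0,0,0],"fingers":-0.7},{"dp":[1.2,-0.04,0],"rot":[0,0,0],"fingers":-0.7},{"dp":[1.4,-0.04,0],"rot":[0,0,0],"fingers":-0.7},{"dp":[1.55,-0.04,0],"rot":[0,0,0],"fingers":-0.7},{"dp":[1.62,-0.04,0],"rot":[0,0,0],"fingers":-0.7}]'; python3 -c "
from h import *
go()"
```

```text
t: 5.15
tcp_pos: [0.5404, 0.2584, 0.0505]
tcp_rot: [1.0, -0.025, -0.001, -0.0]
wrist_force: [-11.8, 4.1, 7.5]
grip_width: 0.211
grip_force: 10.0
t 5.15 pos [0.5404 0.2584 0.0505] F [-11.8   4.1   7.5] w 0.211 gf 10.000519752502441 q [0.38 0.57 1.52 0.   1.06 2.01]
```

```bash
python3 -m crank '[{"dp":[0,0,0],"rot":[0,0,0],"fingers":0.1},{"dp":[0,0,0],"rot":[0,0,0],"fingers":0.1},{"dp":[0,0,-0.3],"rot":[0,0,0],"fingers":0.1},{"dp":[0,0,-1],"rot":[0,0,0],"fingers":0.1},{"dp":[0,0,-2],"rot":[0,0,0],"fingers":0.1},{"dp":[-0.3,1,-2.2],"rot":[0,0,0],"fingers":0.1},{"dp":[-0.6,2,-2.2],"rot":[0,0,0],"fingers":0.1},{"dp":[-0.9,3,-2.2],"rot":[0,0,0],"fingers":0.1},{"dp":[-1,4,-2.2],"rot":[0,0,0],"fingers":0.1},{"dp":[-1,5,-2.2],"rot":[0,0,0],"fingers":0.1}]'; python3 -c "
from h import *
c=snap('side','side2'); d=snap('top','top2')
a=cv2.resize(c['img'][320:420,210:310],None,fx=4,fy=4,interpolation=2); b=cv2.resize(d['img'][170:270,130:230],None,fx=4,fy=4,interpolation=2)
cv2.imwrite('pics/c4.png',np.hstack([a,b])[:,:,::-1]); go()"
```

```text
t: 6.4
tcp_pos: [0.4775, 0.0095, 0.1618]
tcp_rot: [1.0, -0.025, 0.001, 0.0]
wrist_force: [0.5, -0.4, -0.4]
grip_width: 0.549
grip_force: 0.0
t 6.5 pos [0.4777 0.0076 0.1617] F [-0.5  1.6 -0.5] w 0.555 gf 0.0 q [-0.06  0.18  1.77 -0.    1.18  1.56]
```

View pics/c4.png

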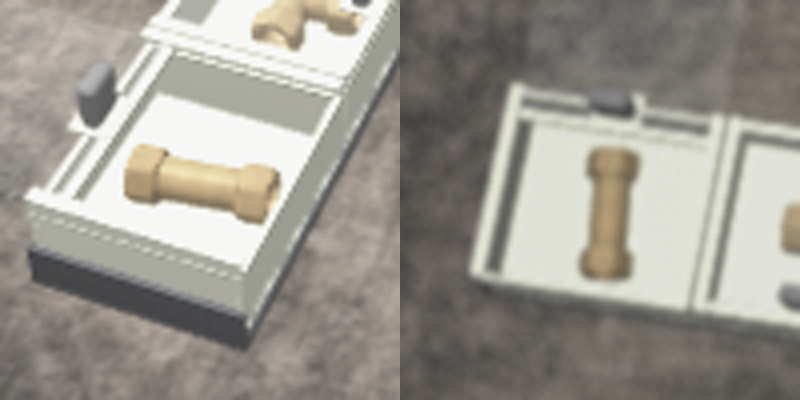

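The lid is fully back and the coupler is undisturbed. In the top panel its hex heads are at (212,165) and (206,264), and in the side panel at (147,173) and (257,193).

Run:
```python
from h import *
T=cal('top2');S=cal('side2')
P=[]
for c in(T,S):
    K,R,t=KRt(c); P.append(K@np.c_[R,t])
E=[]
for a,b in [((212,165),(147,173)),((206,264),(257,193))]:
    u=np.array([130+a[0]/4,170+a[1]/4]);v=np.array([210+b[0]/4,320+b[1]/4])
    X=cv2.triangulatePoints(P[0],P[1],u,v).ravel();X=X[:3]/X[3];E.append(X);print(X,onz(T,u,.024),onz(S,v,.023))
m=(E[0]+E[1])/2;d=E[0]-E[1];w=np.arctan2(d[1],d[0]);print(m,w,np.linalg.norm(d))
m2=(onz(T,(130+209/4,170+214.5/4),.024));print(m2)
f=onz(T,(130+212/4,170+165/4),.024)-onz(T,(130+206/4,170+264/4),.024);print(np.arctan2(f[1],f[0]))
go((.493,.257,.12,.1),(.493,.257,.014,.1))
```

```text
[0.51716917 0.26227637 0.01990774] [0.51621742 0.26121741 0.024     ] [0.51576906 0.26472471 0.023     ]
[0.46741455 0.25803822 0.01913167] [0.46632659 0.25675931 0.024     ] [0.46628527 0.26112368 0.023     ]
[0.49229186 0.26015729 0.01951971] 0.08497579499197881 0.049940824099099085
[0.49116325 0.25897864 0.024     ]
0.0891202324829338
dp [ 0.03 -5.    0.83] rot [ 0.01 -0.01 -1.47]
dp [ 0.03 -5.    2.95] rot [ 0.01 -0.01 -1.47]
t 6.5 pos [0.4777 0.0076 0.1617] F [-0.5  1.6 -0.5] w 0.555 gf 0.0 q [-0.06  0.18  1.77 -0.    1.18  1.56]
```

```bash
python3 -m crank '[{"dp":[0,-1,0],"rot":[0,0,-0.3],"fingers":0.1},{"dp":[0,-2,0],"rot":[0,0,-0.6],"fingers":0.1},{"dp":[0,-3,0],"rot":[0,0,-0.9],"fingers":0.1},{"dp":[0,-4,0.1],"rot":[0,0,-1.2],"fingers":0.1},{"dp":[0,-4.8,0.4],"rot":[0,0,-1.3],"fingers":0.1},{"dp":[0,-5.06,0.8],"rot":[0,0,-1.3],"fingers":0.1},{"dp":[0,-5.06,1.2],"rot":[0,0,-1.3],"fingers":0.1},{"dp":[0,-5.06,1.5],"rot":[0,0,-1.3],"fingers":0.1},{"dp":[0,-5.06,1.7],"rot":[0,0,-1.3],"fingers":0.1},{"dp":[0,-5.06,1.7],"rot":[0,0,-1.3],"fingers":0.1}]'; python3 -c "
from h import *
go((.492,.260,.014,.087))"
```

```text
t: 7.75
tcp_pos: [0.4905, 0.2634, 0.0751]
tcp_rot: [0.999, 0.043, -0.0, 0.0]
wrist_force: [0.8, -0.0, -0.0]
grip_width: 0.548
grip_force: 0.0
dp [0.02 0.07 1.22] rot [ 0.    0.01 -0.02]
t 7.75 pos [0.4905 0.2634 0.0751] F [ 0.8 -0.  -0. ] w 0.548 gf 0.0 q [ 0.43  0.46  1.63 -0.    1.06  1.91]
```

```bash
python3 -m crank '[{"dp":[0.03,0.06,0.3],"rot":[0,0,0],"fingers":0.1},{"dp":[0.03,0.06,0.6],"rot":[0,0,0],"fingers":0.1},{"dp":[0.03,0.06,0.9],"rot":[0,0,0],"fingers":0.1},{"dp":[0.03,0.06,1.1],"rot":[0,0,0],"fingers":0.1},{"dp":[0.03,0.06,1.2],"rot":[0,0,0],"fingers":0.1},{"dp":[0.03,0.06,1.2],"rot":[0,0,0],"fingers":-0.2},{"dp":[0.03,0.06,1.2],"rot":[0,0,0],"fingers":-0.5},{"dp":[0.03,0.06,1.2],"rot":[0,0,0],"fingers":-0.9},{"dp":[0.03,0.06,1.2],"rot":[0,0,0],"fingers":-0.9},{"dp":[0.03,0.06,1.2],"rot":[0,0,0],"fingers":-0.9}]' 20; python3 -c "
from h import *
go()"
```

```text
t: 9.0
tcp_pos: [0.4926, 0.261, 0.0158]
tcp_rot: [0.999, 0.043, 0.0, -0.0]
wrist_force: [0.0, 0.4, 4.5]
grip_width: 0.272
grip_force: 20.0
t 9.0 pos [0.4926 0.261  0.0158] F [0.  0.4 4.5] w 0.272 gf 19.992258455604315 q [ 0.42  0.54  1.66 -0.    0.94  1.91]
```

```bash
python3 -m crank '[{"dp":[0,0,-0.3],"rot":[0,0,0],"fingers":-0.9},{"dp":[0,0,-0.8],"rot":[0,0,0],"fingers":-0.9},{"dp":[0,0,-1.5],"rot":[0,0,0],"fingers":-0.9},{"dp":[0,0,-2.2],"rot":[0,0,0],"fingers":-0.9},{"dp":[0,0,-2.8],"rot":[0,0,0],"fingers":-0.9},{"dp":[0,0.6,-3],"rot":[0,0,0],"fingers":-0.9},{"dp":[0,1.4,-3],"rot":[0,0,0],"fingers":-0.9},{"dp":[0,2.2,-3],"rot":[0,0,0],"fingers":-0.9},{"dp":[0,3,-3],"rot":[0,0,0],"fingers":-0.9},{"dp":[0,3.8,-3],"rot":[0,0,0],"fingers":-0.9}]'; python3 -c "
from h import *
go((.515,-.281,.166,-.235),(.515,-.281,.08,-.235))"
```

```text
t: 10.25
tcp_pos: [0.5085, 0.0703, 0.1664]
tcp_rot: [0.999, 0.043, 0.0, -0.0]
wrist_force: [-0.0, -0.2, -0.7]
grip_width: 0.27
grip_force: 20.0
dp [-0.47  7.01  0.01] rot [-0.   -0.01  3.06]
dp [-0.47  7.01  1.73] rot [-0.   -0.01  3.06]
t 10.25 pos [0.5085 0.0703 0.1664] F [-0.  -0.2 -0.7] w 0.27 gf 19.99263064004481 q [ 0.07  0.25  1.67 -0.    1.21  1.55]
```

```bash
python3 -m crank '[{"dp":[0,0.8,0],"rot":[0,0,0.4],"fingers":-0.9},{"dp":[-0.1,1.7,0],"rot":[0,0,0.8],"fingers":-0.9},{"dp":[-0.2,2.7,0],"rot":[0,0,1.2],"fingers":-0.9},{"dp":[-0.3,3.7,0],"rot":[0,0,1.6],"fingers":-0.9},{"dp":[-0.4,4.7,0],"rot":[0,0,2.1],"fingers":-0.9},{"dp":[-0.47,5.7,0],"rot":[0,0,2.6],"fingers":-0.9},{"dp":[-0.47,6.5,0.4],"rot":[0,0,3.06],"fingers":-0.9},{"dp":[-0.47,6.95,0.9],"rot":[0,0,3.06],"fingers":-0.9},{"dp":[-0.47,6.95,1.5],"rot":[0,0,3.06],"fingers":-0.9},{"dp":[-0.47,6.95,1.7],"rot":[0,0,3.06],"fingers":-0.9}]'; python3 -c "
from h import *
go((.515,-.281,.013,-.235))
c=snap('side','side3'); cv2.imwrite('pics/c5.png',cv2.resize(c['img'][150:300,250:430,::-1],None,fx=4,fy=4,interpolation=2))"
```

```text
t: 11.5
tcp_pos: [0.5142, -0.2764, 0.0795]
tcp_rot: [0.993, -0.117, -0.001, -0.001]
wrist_force: [-0.3, 0.1, -0.5]
grip_width: 0.273
grip_force: 20.0
dp [0.04 0.09 1.33] rot [-0.01  0.02 -0.  ]
t 11.5 pos [ 0.5142 -0.2764  0.0795] F [-0.3  0.1 -0.5] w 0.273 gf 19.99214021489024 q [-0.56  0.5   1.55  0.    1.09  1.25]
```

View pics/c5.png

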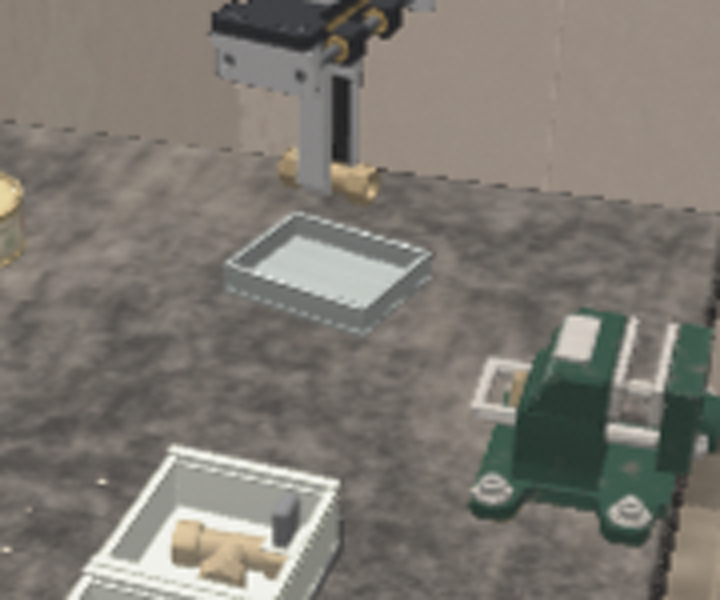

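The coupler is held above the tray. The tray rim corners in the crop are (297,213), (432,256), (362,310) and (227,265), which I'll use to cross-check the tray centre.

```bash
python3 -c "
from h import *
S=cal('side3')
s=[onz(S,(250+a/4,150+b/4),.022) for a,b in [(297,213),(432,256),(362,310),(227,265)]];print(np.round(s,3),np.mean(s,0))"
```

```text
[[ 0.55  -0.332  0.022]
 [ 0.446 -0.299  0.022]
 [ 0.474 -0.219  0.022]
 [ 0.575 -0.249  0.022]] [ 0.51139164 -0.27483642  0.022     ]
```

```bash
python3 -m crank '[{"dp":[0,0.05,0.3],"rot":[0,0,0],"fingers":-0.9},{"dp":[0,0.05,0.6],"rot":[0,0,0],"fingers":-0.9},{"dp":[0,0.05,0.9],"rot":[0,0,0],"fingers":-0.9},{"dp":[0,0.05,1.15],"rot":[0,0,0],"fingers":-0.9},{"dp":[0,0.05,1.3],"rot":[0,0,0],"fingers":-0.9},{"dp":[0,0.05,1.33],"rot":[0,0,0],"fingers":-0.9},{"dp":[0,0.05,1.33],"rot":[0,0,0],"fingers":-0.9},{"dp":[0,0.05,1.33],"rot":[0,0,0],"fingers":-0.3},{"dp":[0,0.05,1.33],"rot":[0,0,0],"fingers":-0.15},{"dp":[0,0.05,1.33],"rot":[0,0,0],"fingers":-0.15}]'; python3 -c "
from h import *
go()"
```

```text
t: 12.8
tcp_pos: [0.5145, -0.2791, 0.0142]
tcp_rot: [0.993, -0.117, 0.0, 0.0]
wrist_force: [-0.7, 0.6, -0.6]
grip_width: 0.425
grip_force: 0.0
t 12.8 pos [ 0.5145 -0.2791  0.0142] F [-0.7  0.6 -0.6] w 0.425 gf 0.0 q [-0.56  0.6   1.58  0.    0.97  1.25]
```

```bash
python3 -m crank '[{"dp":[0,0,-0.3],"rot":[0,0,0],"fingers":-0.1},{"dp":[0,0,-0.8],"rot":[0,0,0],"fingers":-0.1},{"dp":[0,0,-1.6],"rot":[0,0,0],"fingers":-0.1},{"dp":[0,0,-2.4],"rot":[0,0,0],"fingers":-0.1},{"dp":[0,0,-3.2],"rot":[0,0,0],"fingers":-0.1},{"dp":[0,0,-3.8],"rot":[0,0,0],"fingers":-0.1},{"dp":[-0.6,0,-4],"rot":[0,0,0],"fingers":-0.1},{"dp":[-1,0,-4],"rot":[0,0,0],"fingers":-0.1},{"dp":[-1,0,-4],"rot":[0,0,0],"fingers":-0.1},{"dp":[-1,0,-4],"rot":[0,0,0],"fingers":-0.1}]'; python3 -c "
from h import *
go();c=snap('side','side4')"
```

```text
t: 14.05
tcp_pos: [0.4662, -0.2676, 0.2145]
tcp_rot: [0.993, -0.117, 0.0, 0.0]
wrist_force: [0.0, 0.2, 0.1]
grip_width: 0.447
grip_force: 0.0
t 14.05 pos [ 0.4662 -0.2676  0.2145] F [0.  0.2 0.1] w 0.447 gf 0.0 q [-0.59  0.26  1.54  0.    1.33  1.22]
```

View pics/side4.png

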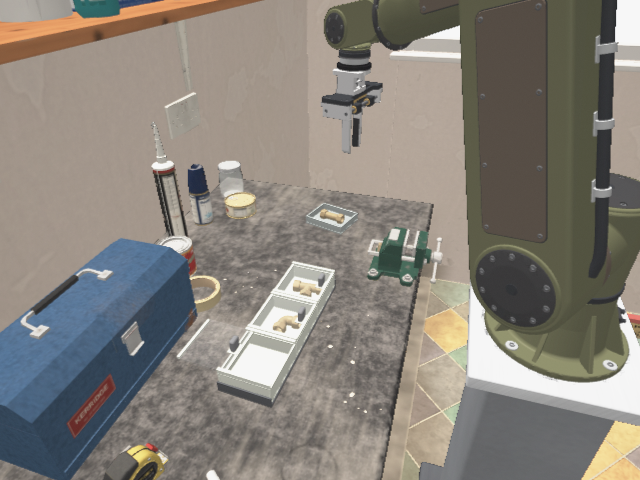

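The coupler lies centred in the tray at (332,216). Its lid is fully back, the elbow and tee lids are shut, and the gripper is clear of everything.

```bash
python3 -c "
from plant import ctrl
print(ctrl.hand_in())"
```

```text
the job is handed in; nothing more can be done
None
```

I slid the coupler's lid all the way back, put the coupler in the metal tray with the elbow and tee lids left shut, and handed the job in about 14 s into the 48 s limit; hand-in gave no verdict.

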